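# Square the upper slat in the pinning jig and push the locating pin home

## Task

In the wooden jig, slide the loose upper slat along the lower slat until it is snug against both the back fence and the side fence, so the two make a square pile; push it, do not lift it. Then press the red-headed steel pin straight down through the slats until its head sits on the brass bush. Leave the tape roll, the sanding block and the tape measure where they are.

Things in the scene. Friction and masses are not known exactly. Their poses are not given: they have to be found in the camera images.
- jig: Wooden jig, fixed: baseboard with top at z 45 mm, x -75..85, y -95..120 mm. Origin at table height under the lower slat's centre; x points to the back fence, y to the side fence. The light lower slat, 110x180x20 mm (x, y, z), is fixed on it, top at z 65. Dark fences, tops at z 82: inner face of the back one at x = 55, of the side one at y = 90 mm. Front (-x) and -y end are open.
- bush_top (a point): Centre of the top of the brass bush that guides the pin: 28 mm outside diameter, z 97 to 122 mm, at x = 25, y = 0 mm of the jig, above the lower slat's hole. A steel arm 34 mm wide, up to z 119 mm, carries it from the back fence.
- top_slat: Loose mid-brown upper slat, 110x180x25 mm (x, y, z), about 0.3 to 0.5 kg, 13 mm hole through it at x = 25, y = 0 mm. Origin at the centre of its underside. It lies flat on the lower slat (z 65 to 90 mm), first 15-35 mm short of the back fence, 12-30 mm short of the side fence, up to 0.08 rad askew. Snug against both, its origin is at the jig's x = y = 0, axes alike.
- pin_head (a point): Centre of the flat top of the pin's red head, 24 mm diameter, 10 mm thick. The 10 mm steel pin with tapered tip is guided upright in the bush. Top of head at z 176 to 184 mm at first, at z 132 mm when the head sits on the bush. Friction holds the pin up; it takes about 4 N to push. It stops on the upper slat if the slat's hole is not beneath it.
- pin (a joint): How far the pin has been pressed down, m: 0 to 0.008 at the start, 0.052 with its head on the bush.
- tape_masking: Roll of yellow masking tape lying flat, 96 mm diameter, 30 mm high, loose on the table behind and left of the jig. Origin at the centre of its underside. A bystander.
- sanding_block: Brown cork sanding block, 53 x 97 x 26 mm, loose on the table well right of the jig. Origin at the centre of its underside. A bystander.
- tape_measure: Yellow and black tape measure lying on its side, 62 x 73 x 32 mm, loose on the table farther right. Origin at the centre of its underside. A bystander.

How it is judged:
On the way:
1. the upper slat lies snug against both fences (within 3 mm and 0.03 rad) while the pin is still up (pressed less than 15 mm) (x of top_slat in the frame of jig between -0.003 and 0.003 m and y of top_slat in the frame of jig between -0.003 and 0.003 m and angle between the x axis of top_slat and the x axis of jig, either way round below 0.03 rad and value of joint pin below 0.015 m), for 0.2 s.
At the end, for the whole second after the job is handed in: The upper slat lies flat and at rest on the lower slat, snug against both fences (within 3 mm and 0.03 rad), and the pin is pressed down through it to within 3 mm of its head sitting on the bush (value of joint pin above 0.049 m and x of top_slat in the frame of jig between -0.003 and 0.003 m and y of top_slat in the frame of jig between -0.003 and 0.003 m and angle between the x axis of top_slat and the x axis of jig, either way round below 0.03 rad and z of top_slat in the frame of jig below 0.068 m and angle between top_slat's own z axis and vertical below 0.03 rad and linear speed of top_slat below 0.02 m/s); the robot touches nothing.
It fails at once if the upper slat is lifted more than 15 mm or tipped more than 0.2 rad (z of top_slat in the frame of jig above 0.08 m or angle between top_slat's own z axis and vertical above 0.2 rad).
It fails at once if the tape roll, sanding block or tape measure is moved more than 20 mm (distance of any of tape_masking, sanding_block, tape_measure from where it was at the start of the episode above 0.02 m).
It also fails if it takes over 72 s, if anything falls off the work surface, if the arm or the gripper's body presses on something with over 40 N, if the wrist force passes 120 N, or if a joint passes its speed limit or range.

## Robot

A 7-joint arm with a two-finger parallel gripper is mounted at the origin on a cart in front of the work surface, level with it; the furniture and walls round the work are solid. World frame = base frame: x ahead of the robot, y to its left, z up, the work surface at z = 0. Lengths are in m, angles in rad, forces in N, time in s.
With the tool pointing down it reaches from about 0.35 to 0.9 m from the base axis. Payload 8.1 kg.
Tool frame: the origin (TCP) lies between the finger pads; the fingertips stand 19 mm ahead of it and the grasp point (between the pads) is the TCP; z points along the fingers, y is the line along which they close (so a half turn about z gives the same grasp; the last joint's range is limited). The gripper opens to 85 mm and grips with 20 to 120 N. Pads are 22 mm wide; open, the fingers measure 114 mm over their backs; the gripper's body (76 mm by 85 mm) begins 54 mm behind the grasp point. The pads swing forward as they close: fully open they stand 13 mm farther back than shut.
Start: joints at [-1.435, 0.434, 0.025, 1.573, -0.012, 1.134, -0.075], TCP at [0.148, 0.607, 0.25] pointing down, gripper open.
Joint ranges: [-2.62, 2.62], [-0.44, 2.09], [-1.27, 1.32], [0.08, 2.57], [-1.32, 4.46], [0.12, 2], [-2.74, 2.74]. Speed limits (rad/s): [2.22, 2.22, 3.01, 3.01, 3.14, 3.14, 3.14].

## Interface

Orientations are given as [roll, pitch, yaw] about the fixed x, y, z axes, in that order (R = Rz(yaw) Ry(pitch) Rx(roll)).
In Python, from rig import r gives the robot as it stands.
- The arm moves only by the tool step_arm, never from a script. Its argument "rows" is a list that holds one entry, the list of rows, each a list of 4 numbers: the shift along the tool's x, y, z in m, then the turn about the tool's z in degrees. A call has 1 to 8 rows; each row is the pose to reach, as a shift and turn from the pose commanded when the call began, along the tool's axes at that moment; what a row does not reach only later rows make up. A row lasts 1/12 s, in which the tool goes at most 41.7 mm and 7.16 degrees, less where a joint would pass 70% of its speed; a pose out of reach is approached as far as the arm can. A call with a gripper value outside its range is refused whole. "hand" is the opening, from 0 (shut) to 1 (fully open), set as the call begins (left out, the last holds). The fingers move at their own pace and stop on an object; "force" is the grip in N (left out, the last holds). Time passes only in rows, so rows that repeat a pose let the fingers close. It gives the time, the measured TCP pose, the force, the opening and the grip force at its end, in the units of the state.
- r.state(): the state, without advancing time (a new reading comes with each control period).
- r.grab_frame(name): name is "side" or "top"; returns the picture (480x640x3 uint8, blue, green, red); there is no depth.
- r.camera_model(name): a dict with "fx", "fy", "cx", "cy" (pixels), "origin" and "orientation" of the camera in the world. Camera axes: x right, y up, looking along -z (the intrinsics and any distortion apply to the point x, -y, -z); pixel columns grow to the right and rows downward; lengths in m; the calibration is good to about 2 mm. A picture is of the moment at which its call begins. camera_model takes no time and is no camera call.
- r.close_job(): hands the job in; it is judged then, once.
The state is a dict: "t": time; "joint_positions": joint angles; "qvel": joint speeds; "joint_efforts": joint torques, N m; "tool_pos": TCP position; "eef_rot": TCP orientation; "wrist_force": force on the tool from outside, world axes, zero at the start; "ft_torque": the same for the moment, N m; "width": finger opening in m; "gripper_force": force on a finger pad.
Only numpy, scipy, OpenCV 4.12 (cv2) and the standard library are available. Lean on these libraries where they do the work, as an engineer would, in place of code of your own. Each camera call takes 0.05 s, during which the arm holds its last target. There are 200 camera calls.

## Working session

There is one attempt and no reset: what is moved stays moved. The work goes in short steps, Python scripts to look and compute and a tool call to move; the robot and the scene stay as the last step left them, time stands still between calls to the robot, and variables do not carry over. Pictures are saved under pics/ and viewed, at most 10 in all, crops included, and the job is handed in when it is done.

Besides the shell and the picture viewer there is one more tool, called after "Request:" as name(argument=value, ...), one argument or row to a line, values as JSON. step_arm: Moves the arm, as the interface text tells. Its arguments: {"type":"object","properties":{"rows":{"type":"array","items":{"type":"array","items":{"type":"array","items":{"type":"number"}}}},"hand":{"type":"number"},"force":{"type":"number"}},"required":["rows"]}

```bash
mkdir -p pics; cat > h.py <<'E'
import numpy as np, cv2
from rig import r
from scipy.spatial.transform import Rotation as R
def cam(n):
    c=r.camera_model(n); o=np.array(c['orientation'],float)
    M=R.from_euler('xyz',o).as_matrix() if o.size==3 else (o.reshape(3,3) if o.size==9 else R.from_quat(o).as_matrix())
    return c,np.array(c['origin']),M
def ray(n,u,v):
    c,o,M=cam(n); d=M@np.array([(u-c['cx'])/c['fx'],-(v-c['cy'])/c['fy'],-1]); return o,d
def onz(n,u,v,z):
    o,d=ray(n,u,v); return o+d*(z-o[2])/d[2]
def proj(n,p):
    c,o,M=cam(n); q=M.T@(np.array(p)-o); return c['cx']+c['fx']*q[0]/-q[2], c['cy']+c['fy']*q[1]/q[2]
E
python3 - <<'E'
from h import *
for n in('side','top'):
    print(r.camera_model(n)); cv2.imwrite(f'pics/{n}0.png',r.grab_frame(n))
s=r.state(); print({k:s[k] for k in('t','tool_pos','eef_rot','wrist_force','width')})
E
```

```text
{'fx': 518.8561123079423, 'fy': 518.8561123079423, 'cx': 316.5885097956887, 'cy': 239.10559344882276, 'origin': array([ 0.27990987, -1.39605403,  0.74090692]), 'orientation': array([ 1.18055198, -0.01811378, -0.20264342])}
{'fx': 469.3515658725639, 'fy': 469.3515658725639, 'cx': 314.38964901664565, 'cy': 247.65545460883908, 'origin': array([ 0.4488503 , -0.00699371,  1.17864062]), 'orientation': array([ 0.14792172, -0.00686872, -1.5497594 ])}
{'t': 0.1, 'tool_pos': array([0.14777247, 0.60681699, 0.24958085]), 'eef_rot': array([-3.14011017e+00,  1.34706246e-04,  2.90275969e+00]), 'wrist_force': array([0.44303107, 0.39582323, 0.22038946]), 'width': 0.08540290553733736}
```

View pics/top0.png

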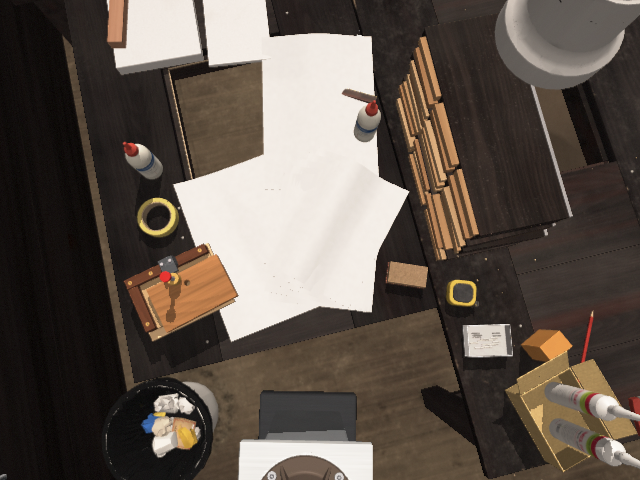

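View pics/side0.png

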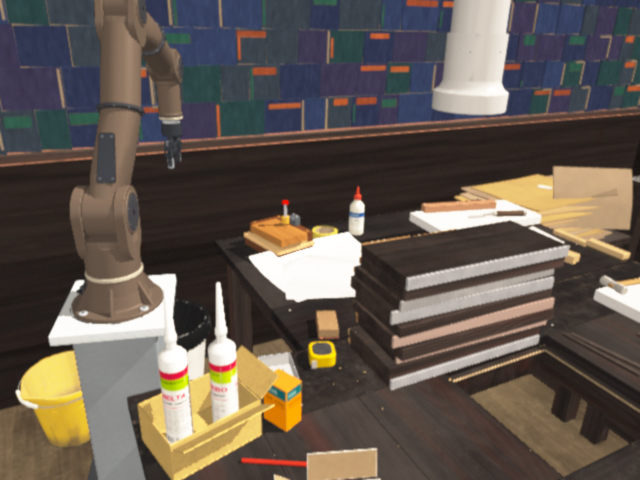

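```bash
python3 - <<'E'
from h import *
a=cv2.imread('pics/top0.png')[235:345,115:245]; b=cv2.imread('pics/side0.png')[190:270,230:330]
cv2.imwrite('pics/topc.png',cv2.resize(a,None,fx=5,fy=5,interpolation=cv2.INTER_CUBIC))
cv2.imwrite('pics/sidec.png',cv2.resize(b,None,fx=7,fy=7,interpolation=cv2.INTER_CUBIC))
for n in('top','side'):
    im=cv2.imread(f'pics/{n}0.png').astype(int); m=((im[...,2]>150)&(im[...,1]<60)&(im[...,0]<60)).astype(np.uint8)
    k,l,s,c=cv2.connectedComponentsWithStats(m)
    print(n,[(s[i].tolist(),c[i].round(1).tolist()) for i in range(1,k) if s[i,4]>12])
print(proj('top',r.state()['tool_pos']))
E
```

```text
top [([160, 272, 11, 10, 85], [164.8, 276.4]), ([588, 318, 5, 14, 32], [590.2, 323.6]), ([582, 347, 5, 14, 30], [584.1, 353.9]), ([633, 399, 5, 5, 13], [634.7, 400.5])]
side [([282, 200, 7, 5, 28], [285.0, 201.8]), ([210, 365, 8, 6, 27], [213.6, 367.7]), ([161, 373, 13, 6, 40], [166.3, 376.2]), ([242, 461, 64, 6, 119], [273.6, 463.2])]
(np.float64(-22.670157722131307), np.float64(474.33503605721006))
```

View pics/topc.png

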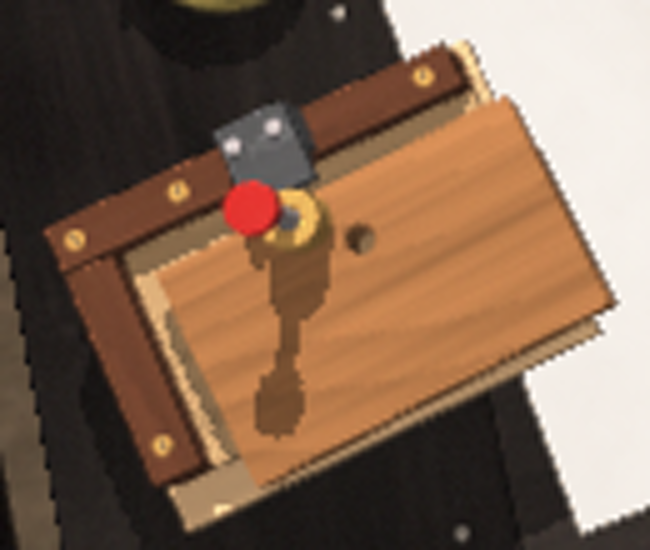

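View pics/sidec.png

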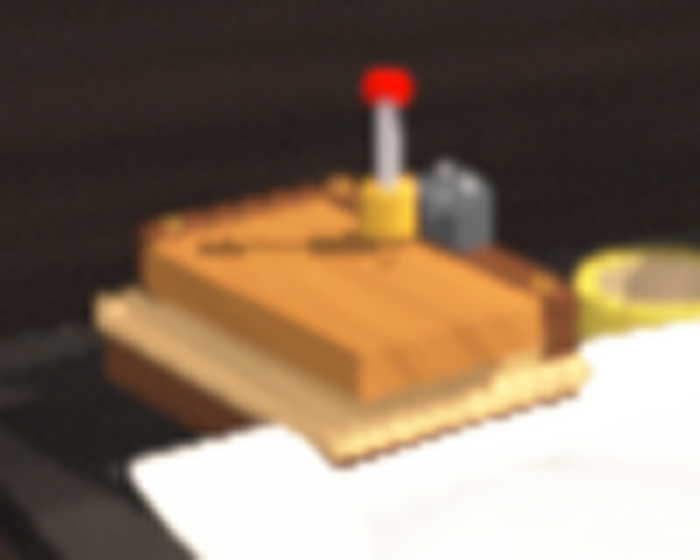

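```bash
cat >> h.py <<'E'
def tc(X,Y,z): return onz('top',115+(X-2)/5,235+(Y-2)/5,z)
E
python3 - <<'E'
from h import *
o1,d1=ray('top',164.8,276.4); o2,d2=ray('side',285,201.8)
A=np.stack([d1,-d2],1); t=np.linalg.lstsq(A,o2-o1,rcond=None)[0]; p1=o1+d1*t[0];p2=o2+d2*t[1]; print('head',p1.round(4),p2.round(4))
ang=lambda a,b:np.degrees(np.arctan2(*(b-a)[1::-1])) 
ps={k:tc(*v) for k,v in dict(BR=(510,98,.09),FR=(613,302,.09),FL=(258,487,.09),BL=(160,272,.09),hole=(361,240,.09),bush=(293,218,.122),oc=(45,232,.082),oe=(450,43,.082),of=(153,485,.082),ic=(118,258,.082),isf=(207,465,.082),ibe=(468,90,.082)).items()}
for k,v in ps.items(): print(k,v.round(4))
print('slat y-axis', ang(ps['BR'],ps['BL']),ang(ps['FR'],ps['FL']),'x-axis',ang(ps['FR'],ps['BR']),ang(ps['FL'],ps['BL']))
print('jig y', ang(ps['oe'],ps['oc']),'x',ang(ps['of'],ps['oc']),ang(ps['isf'],ps['ic']))
print('len',[np.linalg.norm(ps[a]-ps[b]) for a,b in(('BR','BL'),('FR','FL'),('FR','BR'),('FL','BL'))])
print('slat c',np.mean([ps[k] for k in('BR','FR','FL','BL')],0))
E
```

```text
head [0.5296 0.3086 0.172 ] [0.5284 0.3088 0.172 ]
BR [0.5907 0.2171 0.09  ]
FR [0.4968 0.1647 0.09  ]
FL [0.4094 0.3225 0.09  ]
BL [0.5061 0.3743 0.09  ]
hole [0.5229 0.2825 0.09  ]
bush [0.53   0.3052 0.122 ]
oc [0.524  0.4319 0.082 ]
oe [0.6173 0.2484 0.082 ]
of [0.409  0.3731 0.082 ]
ic [0.5126 0.397  0.082 ]
isf [0.4186 0.349  0.082 ]
ibe [0.5951 0.2387 0.082 ]
slat y-axis 118.27624753464448 118.97649517222045 x-axis 29.157553086920704 28.15026731385985
jig y 116.94737463157499 x 27.0961880848043 27.062774159144993
len [np.float64(0.17847306909506405), np.float64(0.1803810895987373), np.float64(0.10749408111552466), np.float64(0.1096861256522813)]
slat c [0.50077415 0.26964849 0.09      ]
```

Request:
step_arm(
  rows=[
    [[-0.336,-0.316,0,-40.7],[-0.336,-0.316,0,-40.7],[-0.336,-0.316,0,-40.7],[-0.336,-0.316,0,-40.7],[-0.336,-0.316,0,-40.7],[-0.336,-0.316,0,-40.7],[-0.336,-0.316,0,-40.7],[-0.336,-0.316,0,-40.7]],
  ],
  hand=1,
)

```text
t: 0.77
tool_pos: [0.3293, 0.3275, 0.2502]
eef_rot: [3.142, -0.0, -2.67]
wrist_force: [1.5, 1.2, 0.2]
width: 0.0851
gripper_force: 0.0
```

Request:
step_arm(
  rows=[
    [[-0.014,-0.127,0,0],[-0.014,-0.127,0,0],[-0.014,-0.127,0,0],[-0.014,-0.127,0,0],[-0.014,-0.127,0.13,0],[-0.014,-0.127,0.13,0],[-0.014,-0.127,0.13,0],[-0.014,-0.127,0.13,0]],
  ],
)

```text
t: 1.43
tool_pos: [0.3954, 0.2207, 0.1151]
eef_rot: [-3.14, -0.009, -2.67]
wrist_force: [-1.5, -0.2, -0.9]
width: 0.0854
gripper_force: 0.0
```

```bash
python3 - <<'E'
from h import *
a=r.grab_frame('top')[220:350,105:265]; b=r.grab_frame('side')[170:270,220:330]
a=cv2.resize(a,None,fx=4,fy=4,interpolation=cv2.INTER_CUBIC);b=cv2.resize(b,None,fx=4,fy=4,interpolation=cv2.INTER_CUBIC)
c=np.zeros((520,800,3),np.uint8)
b=cv2.resize(b,(160,146)) if 0 else b
cv2.imwrite('pics/t1.png',a);cv2.imwrite('pics/s1.png',b)
s=r.state();print(s['tool_pos'],s['eef_rot'],s['wrist_force'])
E
```

```text
[0.39772504 0.22219287 0.11943398] [-3.14082453 -0.0045007  -2.67007091] [-0.04286928 -0.22587831  0.15243272]
```

View pics/t1.png

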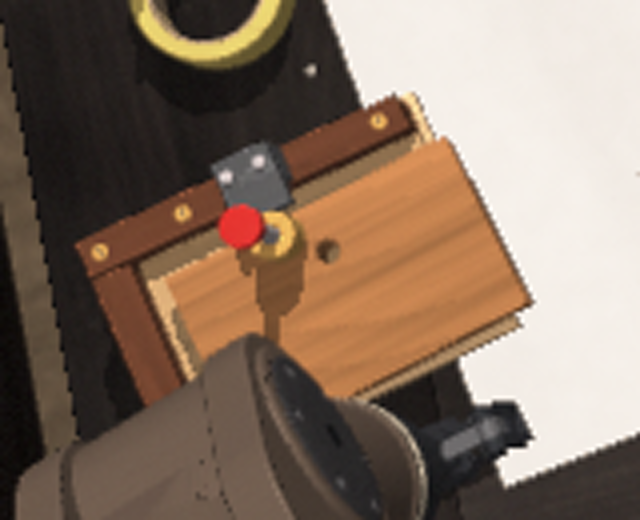

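Request:
step_arm(
  rows=[
    [[0,0,0.031,0],[0,0,0.031,0],[-0.01,0,0.031,0],[-0.02,0,0.031,0],[-0.03,0,0.031,0],[-0.034,0,0.031,0],[-0.037,0,0.031,0],[-0.04,0,0.031,0]],
  ],
)

```text
t: 2.2
tool_pos: [0.4351, 0.2413, 0.0898]
eef_rot: [3.141, 0.001, -2.67]
wrist_force: [-1.3, 0.3, -0.4]
width: 0.085
gripper_force: 0.0
```

Request:
step_arm(
  rows=[
    [[-0.002,0,0,0],[-0.004,0,0,0],[-0.006,0,0,0],[-0.008,0,0,0],[-0.01,0,0,0]],
  ],
)

```text
t: 2.62
tool_pos: [0.443, 0.2455, 0.0892]
eef_rot: [3.141, -0.001, -2.67]
wrist_force: [-1.7, 0.1, 1.0]
width: 0.0853
gripper_force: 0.8
```

Request:
step_arm(
  rows=[
    [[-0.002,0,0,0],[-0.004,0,0,0],[-0.006,0,0,0],[-0.008,0,0,0]],
  ],
)

```text
t: 2.95
tool_pos: [0.4507, 0.2491, 0.0892]
eef_rot: [-3.141, -0.0, -2.67]
wrist_force: [-1.4, -1.1, 0.3]
width: 0.0856
gripper_force: 0.6
```

Request:
step_arm(
  rows=[
    [[-0.001,0,0,0],[-0.002,0,0,0],[-0.003,0,0,0],[-0.004,0,0,0]],
  ],
)

```text
t: 3.28
tool_pos: [0.4542, 0.251, 0.0893]
eef_rot: [-3.142, -0.0, -2.67]
wrist_force: [-2.1, -1.6, -0.9]
width: 0.0857
gripper_force: 0.6
```

Request:
step_arm(
  rows=[
    [[-0.001,0,0,0],[-0.002,0,0,0],[-0.003,0,0,0],[-0.004,0,0,0]],
  ],
)

```text
t: 3.62
tool_pos: [0.4552, 0.2515, 0.0889]
eef_rot: [-3.141, -0.005, -2.67]
wrist_force: [-12.4, -6.6, 8.7]
width: 0.0853
gripper_force: 6.7
```

```bash
python3 - <<'E'
from h import *
a=r.grab_frame('top')[220:350,105:265]; b=r.grab_frame('side')[170:270,220:330]
c=np.zeros((560,800,3),np.uint8)
c[:325,:400]=cv2.resize(a,(400,325),interpolation=cv2.INTER_CUBIC);c[:364,400:]=cv2.resize(b,(400,364),interpolation=cv2.INTER_CUBIC)
cv2.imwrite('pics/c2.png',c[:370])
s=r.state();print(s['tool_pos'],s['wrist_force'],s['ft_torque'])
E
```

```text
[0.45516739 0.25146027 0.08887156] [-10.09903749  -3.97007496   7.20369783] [-0.94556956  1.90714621  0.05614304]
```

View pics/c2.png

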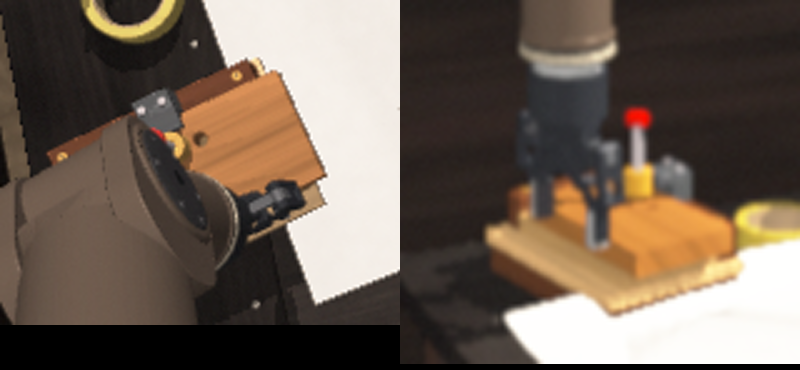

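Request:
step_arm(
  rows=[
    [[0.012,0,0,0],[0.024,0,0,0],[0.025,-0.03,0,0],[0.025,-0.07,0,0],[0.025,-0.11,0,0],[0.025,-0.14,0,0],[0.025,-0.14,0,0]],
  ],
)

```text
t: 4.3
tool_pos: [0.5026, 0.1098, 0.0899]
eef_rot: [-3.138, 0.002, -2.679]
wrist_force: [0.3, 0.0, 0.1]
width: 0.0853
gripper_force: 0.0
```

Request:
step_arm(
  rows=[
    [[-0.03,0,0,0],[-0.06,0,0,0],[-0.09,0,0,0],[-0.095,0,0,0],[-0.095,0,0,0],[-0.095,0,0,0],[-0.095,0,0,0]],
  ],
  hand=0,
)

```text
t: 4.88
tool_pos: [0.5825, 0.1593, 0.0891]
eef_rot: [3.142, -0.001, -2.67]
wrist_force: [-0.0, -0.2, 0.1]
width: 0.0005
gripper_force: 0.0
```

```bash
cat >> h.py <<'E'
def look(name):
    a=r.grab_frame('top')[220:350,105:265]; b=r.grab_frame('side')[170:270,220:330]
    c=np.zeros((370,800,3),np.uint8)
    c[:325,:400]=cv2.resize(a,(400,325),interpolation=cv2.INTER_CUBIC);c[:364,400:]=cv2.resize(b,(400,364),interpolation=cv2.INTER_CUBIC)
    cv2.imwrite(f'pics/{name}.png',c)
    s=r.state(); d=s['tool_pos']-np.array([.5072,.2957,0]); c,q=np.cos(np.radians(27)),np.sin(np.radians(27))
    print('jig xyz',(c*d[0]+q*d[1]).round(4),(c*d[1]-q*d[0]).round(4),d[2].round(4),s['wrist_force'].round(1),s['width'].round(4))
E
python3 -c "from h import *;look('c3')"
```

```text
Traceback (most recent call last):
  File "h.py", line 21, in look
    print('jig xyz',(c*d[0]+q*d[1]).round(4),(c*d[1]-q*d[0]).round(4),d[2].round(4),s['wrist_force'].round(1),s['width'].round(4))
                                                                                                              ^^^^^^^^^^^^^^^^
AttributeError: 'float' object has no attribute 'round'
```

View pics/c3.png

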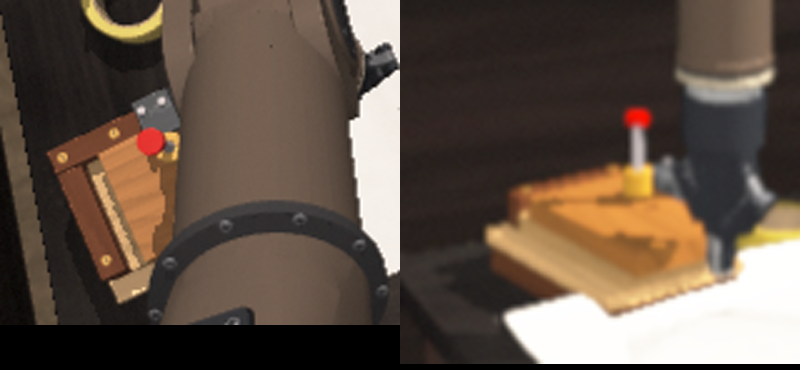

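Request:
step_arm(
  rows=[
    [[0,0.01,0,0],[0,0.018,0,0],[0,0.022,0,0],[0,0.025,0,0],[0,0.028,0,0],[0,0.031,0,0],[0,0.034,0,0],[0,0.037,0,0]],
  ],
)

```text
t: 5.65
tool_pos: [0.567, 0.1925, 0.0893]
eef_rot: [-3.141, 0.0, -2.671]
wrist_force: [1.2, -1.3, -0.5]
width: -0.0002
gripper_force: 0.9
```

Request:
step_arm(
  rows=[
    [[0,0.002,0,0],[0,0.004,0,0],[0,0.006,0,0],[0,0.008,0,0]],
  ],
)

```text
t: 5.98
tool_pos: [0.5632, 0.1998, 0.0893]
eef_rot: [-3.141, 0.0, -2.671]
wrist_force: [-0.1, -1.9, -0.8]
width: -0.0003
gripper_force: 1.0
```

Request:
step_arm(
  rows=[
    [[0,0.001,0,0],[0,0.002,0,0],[0,0.003,0,0],[0,0.004,0,0]],
  ],
)

```text
t: 6.32
tool_pos: [0.5613, 0.2034, 0.0893]
eef_rot: [-3.141, -0.0, -2.67]
wrist_force: [0.6, -1.6, 0.8]
width: -0.0004
gripper_force: 1.1
```

Request:
step_arm(
  rows=[
    [[0,0.001,0,0],[0,0.002,0,0],[0,0.003,0,0],[0,0.003,0,0]],
  ],
)

```text
t: 6.65
tool_pos: [0.5598, 0.2064, 0.0893]
eef_rot: [3.141, -0.0, -2.67]
wrist_force: [-1.6, -1.7, 0.3]
width: 0.0002
gripper_force: 0.8
```

Request:
step_arm(
  rows=[
    [[0,0.001,0,0],[0,0.002,0,0],[0,0.003,0,0],[0,0.003,0,0]],
  ],
)

```text
t: 6.98
tool_pos: [0.5589, 0.2081, 0.0893]
eef_rot: [-3.141, -0.0, -2.671]
wrist_force: [1.3, -5.5, 1.2]
width: 0.0001
gripper_force: 2.5
```

Request:
step_arm(
  rows=[
    [[0,0.001,0,0],[0,0.002,0,0],[0,0.002,0,0]],
  ],
)

```text
t: 7.23
tool_pos: [0.5587, 0.2082, 0.0893]
eef_rot: [-3.139, -0.0, -2.672]
wrist_force: [4.2, -8.6, 1.6]
width: 0.0
gripper_force: 4.8
```

Request:
step_arm(
  rows=[
    [[0,-0.015,0,0],[0,-0.03,0,0],[0.03,-0.03,0,0],[0.06,-0.03,0,0],[0.09,-0.03,0,0],[0.1,-0.03,0,0],[0.1,-0.03,0,0]],
  ],
)

```text
t: 7.82
tool_pos: [0.4797, 0.1377, 0.0893]
eef_rot: [3.141, -0.002, -2.67]
wrist_force: [0.1, 0.4, 0.5]
width: 0.0
gripper_force: 0.0
```

Request:
step_arm(
  rows=[
    [[0,0,0,0],[0,0.03,0,0],[0,0.06,0,0],[0,0.09,0,0],[0,0.12,0,0],[0,0.13,0,0],[0,0.13,0,0],[0,0.13,0,0]],
  ],
  hand=1,
)

```text
t: 8.48
tool_pos: [0.424, 0.2555, 0.0894]
eef_rot: [3.142, 0.001, -2.668]
wrist_force: [0.3, -0.3, -0.0]
width: 0.0852
gripper_force: 0.0
```

Request:
step_arm(
  rows=[
    [[-0.006,0,0,0],[-0.012,0,0,0],[-0.018,0,0,0],[-0.021,0,0,0],[-0.023,0,0,0],[-0.025,0,0,0]],
  ],
)

```text
t: 8.98
tool_pos: [0.4459, 0.2655, 0.0892]
eef_rot: [-3.142, -0.0, -2.671]
wrist_force: [-0.9, -0.5, -0.1]
width: 0.0855
gripper_force: 0.0
```

```bash
sed -i "s/,s\['width'\].round(4)//" h.py; python3 -c "from h import *;look('c4')"
```

```text
jig xyz -0.0684 0.0011 0.0893 [ 0.5 -0.1  0.1]
```

Request:
step_arm(
  rows=[
    [[-0.001,0,0,0],[-0.002,0,0,0],[-0.003,0,0,0],[-0.004,0,0,0],[-0.005,0,0,0],[-0.005,0,0,0]],
  ],
)

```text
t: 9.58
tool_pos: [0.4474, 0.2667, 0.0888]
eef_rot: [-3.141, -0.006, -2.67]
wrist_force: [-8.3, -4.2, 5.5]
width: 0.0859
gripper_force: 4.7
```

```bash
python3 -c "from h import *;look('c5')"
```

```text
jig xyz -0.0665 0.0013 0.0888 [-8.9 -4.7  6.2]
```

Request:
step_arm(
  rows=[
    [[0.015,0,0,0],[0.03,0,0,0],[0.05,0,-0.03,0],[0.06,0,-0.07,0],[0.06,-0.04,-0.11,0],[0.06,-0.08,-0.14,0],[0.06,-0.1,-0.16,0],[0.06,-0.1,-0.16,0]],
  ],
  hand=0,
)

```text
t: 10.35
tool_pos: [0.4457, 0.1476, 0.2539]
eef_rot: [-3.14, 0.007, -2.676]
wrist_force: [0.7, -0.4, -0.2]
width: -0.0001
gripper_force: 0.0
```

```bash
python3 - <<'E'
from h import *
look('c6'); im=r.grab_frame('top'); cv2.imwrite('pics/t6.png',cv2.resize(im[235:345,115:245],None,fx=5,fy=5,interpolation=cv2.INTER_CUBIC))
E
```

```text
jig xyz -0.1226 -0.1007 0.251 [-0.7  0.2 -0.5]
```

View pics/t6.png

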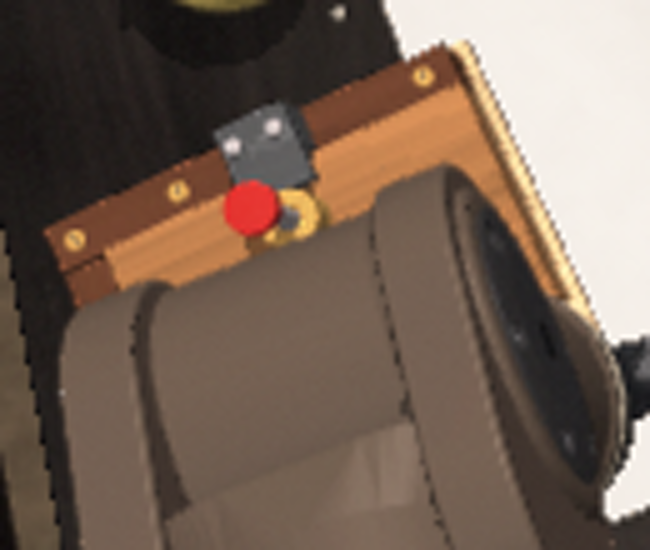

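Request:
step_arm(
  rows=[
    [[-0.148,0.101,0,0],[-0.148,0.101,0,0],[-0.148,0.101,0,0],[-0.148,0.101,0,0],[-0.148,0.101,0,0],[-0.148,0.101,0,0],[-0.148,0.101,0.02,0],[-0.148,0.101,0.04,0]],
  ],
)

```text
t: 11.17
tool_pos: [0.5266, 0.3103, 0.2076]
eef_rot: [3.141, -0.001, -2.668]
wrist_force: [0.5, 0.0, -0.3]
width: -0.0004
gripper_force: 0.0
```

```bash
python3 -c "
from h import *
look('c7'); print(r.state()['tool_pos'])"
```

```text
jig xyz 0.0211 0.0035 0.2047 [-0.7 -0.1 -0.3]
[0.52441037 0.30840474 0.20469851]
```

View pics/c7.png

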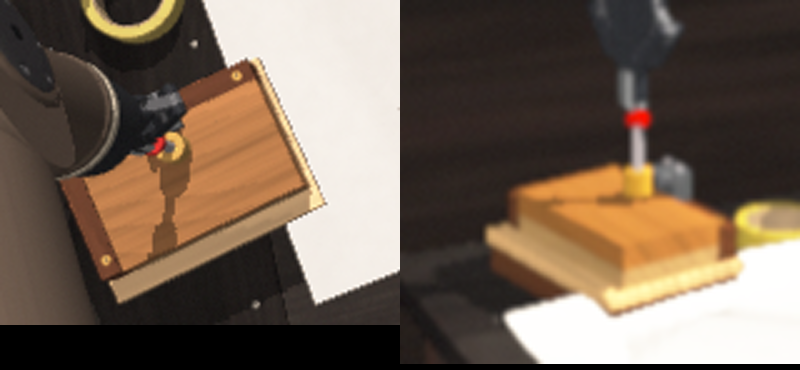

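Request:
step_arm(
  rows=[
    [[-0.005,-0.0035,0,0],[-0.005,-0.0035,0,0],[-0.005,-0.0035,0.003,0],[-0.005,-0.0035,0.006,0],[-0.005,-0.0035,0.009,0],[-0.005,-0.0035,0.012,0],[-0.005,-0.0035,0.016,0],[-0.005,-0.0035,0.02,0]],
  ],
)

```text
t: 11.93
tool_pos: [0.534, 0.308, 0.1894]
eef_rot: [3.141, 0.001, -2.67]
wrist_force: [-0.7, -0.6, 4.1]
width: 0.0002
gripper_force: 2.0
```

```bash
python3 -c "
from h import *
look('c8'); print(r.state()['tool_pos'])"
```

```text
jig xyz 0.0293 -0.0012 0.1887 [ 0.9 -0.2  0. ]
[0.53381742 0.30796296 0.18873716]
```

Request:
step_arm(
  rows=[
    [[0,0,0.003,0],[0,0,0.006,0],[0,0,0.009,0],[0,0,0.012,0],[0,0,0.015,0],[0,0,0.018,0],[0,0,0.021,0],[0,0,0.024,0]],
  ],
)

```text
t: 12.7
tool_pos: [0.5339, 0.308, 0.165]
eef_rot: [3.142, 0.0, -2.67]
wrist_force: [-1.4, -0.5, 3.4]
width: 0.0001
gripper_force: 1.9
```

Request:
step_arm(
  rows=[
    [[0,0,0.002,0],[0,0,0.004,0],[0,0,0.006,0],[0,0,0.008,0],[0,0,0.01,0]],
  ],
)

```text
t: 13.12
tool_pos: [0.5339, 0.308, 0.1552]
eef_rot: [3.141, 0.0, -2.67]
wrist_force: [-0.9, -0.0, 3.7]
width: -0.0001
gripper_force: 1.9
```

Request:
step_arm(
  rows=[
    [[0,0,0.001,0],[0,0,0.002,0],[0,0,0.003,0],[0,0,0.004,0]],
  ],
)

```text
t: 13.45
tool_pos: [0.534, 0.308, 0.1513]
eef_rot: [3.142, 0.0, -2.67]
wrist_force: [-0.5, 0.3, 3.8]
width: 0.0001
gripper_force: 1.8
```

Request:
step_arm(
  rows=[
    [[0,0,0.001,0],[0,0,0.002,0],[0,0,0.002,0]],
  ],
)

```text
t: 13.7
tool_pos: [0.5341, 0.308, 0.151]
eef_rot: [3.141, 0.001, -2.67]
wrist_force: [-4.7, -2.8, 18.2]
width: 0.0003
gripper_force: 9.1
```

Seated at TCP z 0.151, which puts the head top at 0.132, with an 18 N stop. Next I retreat and check.

Request:
step_arm(
  rows=[
    [[0,0,-0.03,0],[0,0,-0.07,0],[0,0,-0.1,0],[0.03,-0.03,-0.12,0],[0.06,-0.06,-0.12,0],[0.09,-0.09,-0.12,0],[0.1,-0.1,-0.12,0],[0.1,-0.1,-0.12,0]],
  ],
)

```text
t: 14.37
tool_pos: [0.4892, 0.1676, 0.2695]
eef_rot: [-3.14, -0.001, -2.677]
wrist_force: [0.1, -0.2, -0.1]
width: 0.0001
gripper_force: 0.0
```

```bash
python3 -c "from h import *;look('c9')"
```

```text
jig xyz -0.0711 -0.1018 0.2694 [ 0.7  0.6 -0.8]
```

View pics/c9.png

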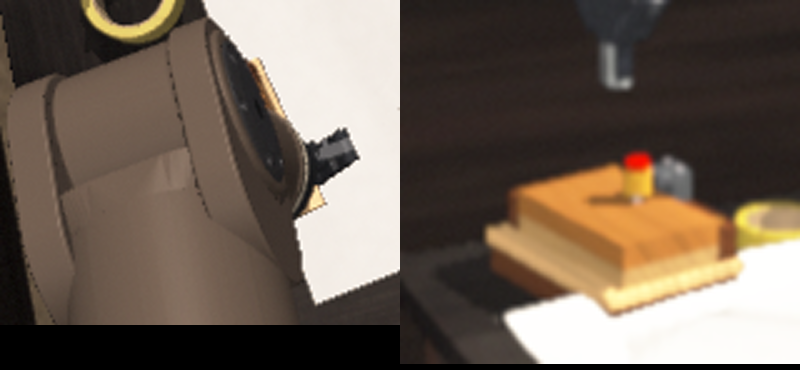

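The side view shows the red head sitting on the bush at crop (637,160). The slat is square in the jig and the gripper is clear.

```bash
python3 -c "from rig import r;print(r.close_job())"
```

```text
the job is handed in; nothing more can be done
None
```

The job is handed in at about 14 s: the upper slat was pushed snug against both fences, the pin was pressed until its head sat on the bush, and I touched none of the bystanders; the hand-in did not report a verdict.

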